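# Level the crepe griddle

### The job

Get the crepe griddle ready for batter: swing the hook on its right side fully home round its stud so that the plate is held down, then lay the spirit level flat across the middle of the plate, pointing from the hook side towards the levelling foot, and let go of it. Turn the knob of the levelling foot until the plate is level and the bubble sits between its two lines, then press the level down firmly onto the plate with the fingertips (about 10 N, not over 40 N) and finish while still pressing, with the bubble still between its lines. Leave the jigger, the tumbler and the soda can where they stand.

Things in the scene. Friction and masses are not known exactly. Their poses are not given: they have to be found in the camera images.
- plate_center (a point): centre of the top of the griddle's round flat plate (dark cast iron, 200 mm across, top 60 mm above the worktop). z: the plate's upward normal; +y: across the plate from the hook side (two fixed legs) to the levelling foot; x: along the line of the fixed legs. The griddle is fixed, but elsewhere and at another yaw each time; only the foot tips it, slightly
- hook_knob (a point): middle of the black grip knob on the hook: upright cylinder 15 mm across and 35 mm high, from 60 to 95 mm above the worktop, this point at 82 mm; it stands on the hook's flat steel arm (top 53 mm above the worktop) and swings with it about the upright pivot, 50 mm away
- hook_pivot (a point): point on the hook's upright pivot axis, at the height of hook_knob, beside the plate on the griddle's right (-y) side
- hook (a joint): swing of the hook in rad: 0 = home against its stop, the mouth round the headed stud, pivot to knob then pointing along the plate's +x axis (5 degrees outward); it grows as the hook swings out away from the plate, clockwise seen from above. It stays where it is left (friction, about 1 N at the knob)
- foot_knob (a point): middle of the levelling foot's black round ribbed knob (40 mm over the ribs, 71 to 95 mm above the worktop, upright axis, 150 mm from the plate's centre along +y). Clockwise seen from above raises the plate's foot side; 1 rad tips the plate by 8.5 mrad and so moves the bubble of a level lying along y by 6 mm. Stays where it is left (0.06 N m); does not rise or sink
- level: pocket spirit level, aluminium, 140 x 24 x 40 mm, about 0.25 kg, lying on the worktop right of the griddle; origin at the centre of its flat underside, x along its length, z up. A 56 mm window in the middle of the top shows the vial; the two 40 mm lands beside it are the flat top, 40 mm above the underside
- bubble (a joint): where the level's bubble stands in m along the level's x axis, 0 = in the middle between the two black lines; it drifts to the higher end, 0.70 mm per mrad of slope, takes about 1.5 s to come to rest and stops at 18 mm. The bubble lies between the lines while within 3 mm of the middle
- griddle_top: the part of the griddle that tips: pan, plate, fixed legs; origin on the worktop midway between the two fixed legs, 80 mm from the plate's centre against +y; axes as plate_center
- jigger: bystander: steel double jigger 44 x 44 x 84 mm, origin under its centre
- tumbler: bystander: clear tumbler 84 x 84 x 85 mm, origin under its centre
- soda_can: bystander: drink can 53 x 53 x 134 mm, origin under its centre
Mind the look-alikes: they are no part of the job. There is more than one size of the level; the one meant has the size given above.

How it is judged:
By the outcome, as a careful person would: the job done as asked, in the order asked, and still so for the second after the job is handed in, while the arm keeps its last pose, push and grip.
It also fails if it takes over 72 s, if anything falls off the work surface, if the arm or the gripper's body presses on something with over 40 N, if the wrist force passes 120 N, or if a joint passes its speed limit or range.

### The arm

A 6-joint arm with a two-finger parallel gripper is mounted at the origin on the work surface; the furniture and walls round the work are solid. World frame = base frame: x ahead of the robot, y to its left, z up, the work surface at z = 0. Lengths are in mm, angles in rad, forces in N, time in s.
With the tool pointing down it reaches from about 275 to 1000 mm from the base axis. Payload 8.4 kg.
Tool frame: the origin (TCP) lies at the very end of the fingers, on their centre line; the grasp point (between the pads) lies 19 mm behind it; z points along the fingers, y is the direction in which the jaws open and shut (so a half turn about z gives the same grasp; the last joint's range is limited). The gripper opens to 85 mm and grips with 20 to 120 N. Pads are 22 mm wide; open, the fingers measure 114 mm over their backs; the gripper's body (76 mm by 85 mm) begins 54 mm behind the grasp point. The pads swing forward as they close: fully open they stand 13 mm farther back than shut.
Start: joints at [1.212, 0.353, 1.633, -0, 1.155, -0.002], TCP at [218.297, 585.64, 231.281] pointing down, gripper open.
Joint ranges: [-2.63, 2.63], [-0.92, 2.1], [0.06, 2.66], [-1.3, 4.44], [0, 2.69], [-3.02, 3.02]. Speed limits (rad/s): [2.22, 2.22, 2.79, 3.14, 3.14, 3.14].

### API

Orientations are given as [roll, pitch, yaw] about the fixed x, y, z axes, in that order (R = Rz(yaw) Ry(pitch) Rx(roll)).
In Python, from rig import r, vision gives the robot as it stands.
- The arm moves only by the tool move_arm, never from a script. Its argument "series" is text: rows parted by semicolons, each of 7 numbers parted by spaces: the closure, from -1 (fully open) to 1 (shut), then the shift along the tool's x, y, z in units of 40 mm (1.0 is 40 mm), then the turn, a rotation vector about the tool's x, y, z in degrees. In form: grip tx ty tz ax ay az; .... A call has 1 to 20 rows; each row shifts and turns the pose as measured when the row begins, along the tool's axes as they then stand; what a row does not reach is not made up. A row lasts 1/8 s, in which the tool goes at most 62.5 mm and 10.7 degrees, less where a joint would pass 70% of its speed; a pose out of reach is approached as far as the arm can. A call is refused whole if a number of a shift passes 1 or a number of a turn 10.7, either way. A call with a gripper value outside its range is refused whole. The fingers move at their own pace and stop on an object; "grip_force" is the grip in N (left out, the last holds). Time passes only in rows, so rows that do not move let the fingers close. It gives the time, the measured TCP pose, the force and the opening at its end, in the units of the state.
- r.sense(): the state, without advancing time (a new reading comes with each control period).
- vision.grab_frame(name): name is "scene" or "top"; returns the picture (480x640x3 uint8, red, green, blue); there is no depth.
- vision.camera_params(name): a dict with "fx", "fy", "cx", "cy" (pixels), "position" and "rotation" of the camera in the world. Camera axes: x right, y up, looking along -z (the intrinsics and any distortion apply to the point x, -y, -z); pixel columns grow to the right and rows downward; lengths in mm; the calibration is good to about 2 mm. A picture is of the moment at which its call begins. camera_params takes no time and is no camera call.
- r.sign_off(): hands the job in, once; it reports no verdict.
The state is a dict: "clock": time; "qpos": joint angles; "qvel": joint speeds; "joint_efforts": joint torques, N m; "eef_pos": TCP position; "tcp_rot": TCP orientation; "contact_force": force on the tool from outside, world axes, zero at the start; "wrist_torque": the same for the moment, N m; "opening": opening from 0.0 (shut) to 1.0 (fully open).
Only numpy, scipy, OpenCV 4.12 (cv2) and the standard library are available. Lean on these libraries where they do the work, as an engineer would, in place of code of your own. Each camera call takes 0.05 s, during which the arm holds its last target. There are 200 camera calls.

## Working session

There is one attempt and no reset: what is moved stays moved. The work goes in short steps, Python scripts to look and compute and a tool call to move; the robot and the scene stay as the last step left them, time stands still between calls to the robot, and variables do not carry over. Pictures are saved under pics/ and viewed, about 8 in all and at most 12, crops included, and the job is handed in when it is done.

Besides the shell and the picture viewer there is one more tool, called after "Request:" by a JSON object that holds its "api" and its "payload", one argument or row to a line. move_arm: Moves the arm, as the interface text tells. Its arguments: {"type":"object","properties":{"series":{"type":"string"},"grip_force":{"type":"number"}},"required":["series"]}

```bash
ls; mkdir -p pics; python3 - <<'E'
from rig import r, vision
import cv2
for n in("scene","top"):
    cv2.imwrite(f"pics/{n}0.png",vision.grab_frame(n)[:,:,::-1]); print(n,vision.camera_params(n))
print(r.sense())
E
```

```text
pics
scene {'fx': 578.7736139091397, 'fy': 578.7736139091397, 'cx': 318.8451780887496, 'cy': 240.86995749658698, 'position': array([1294.85573191, -197.09866591, 1136.71748706]), 'rotation': array([ 0.68779211, -0.0067524 ,  1.36211307])}
top {'fx': 474.64387421354706, 'fy': 474.64387421354706, 'cx': 323.0772465459721, 'cy': 251.08009187508944, 'position': array([ 377.061674  ,   12.66532047, 1354.47715274]), 'rotation': array([ 0.06105818, -0.01487481, -1.57953057])}
{'clock': 0.1, 'qpos': array([ 1.21158938e+00,  3.53584520e-01,  1.63404428e+00,  8.55565425e-07,
        1.15520124e+00, -2.38775900e-03]), 'qvel': array([ 0.00031307, -0.00111842, -0.00269666, -0.00011562, -0.00027074,
        0.00013445]), 'joint_efforts': array([ 3.42214280e-04, -6.06362915e+01, -3.42820394e+01,  1.21983485e-04,
        3.96276257e-03, -2.82705486e-05]), 'eef_pos': array([218.15500373, 585.24339197, 230.63986411]), 'tcp_rot': array([-3.14035527e+00, -3.73688043e-06,  2.78477312e+00]), 'contact_force': array([ 0.63395051, -0.67502636, -0.48987617]), 'wrist_torque': array([-0.00239663, -0.03215961, -0.06451705]), 'opening': 0.9984975741756027}
```

View pics/scene0.png

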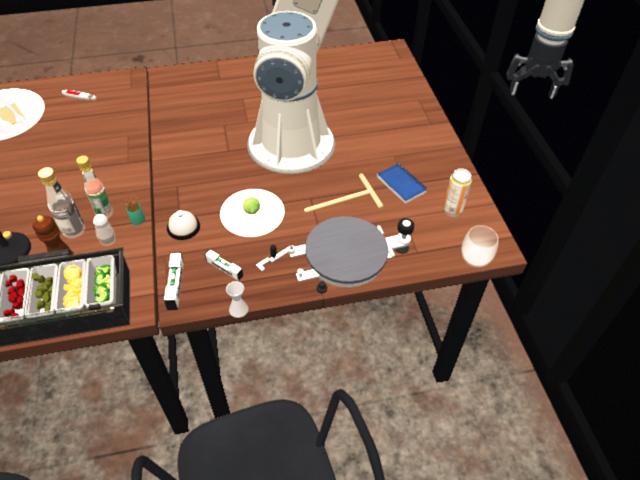

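View pics/top0.png

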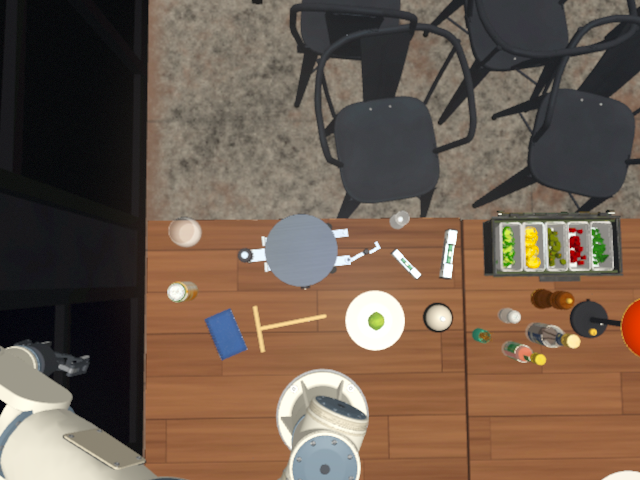

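The top view shows the plate at (302,250), the foot knob at (246,256) and the hook at about (377,243). There are two level look-alikes, a short one at (407,264) and a longer one at (449,254). By its length of about 47 px × 2.8 mm, the longer one is the 140 mm level. I'll check that in a close crop.

```bash
cat > h.py <<'E'
import numpy as np, cv2
from scipy.spatial.transform import Rotation as Ro
from rig import r, vision
def cam(n):
    p=vision.camera_params(n); return p,Ro.from_euler('xyz',p['rotation']).as_matrix()
def ray(n,u,v):
    p,R=cam(n); d=R@np.array([(u-p['cx'])/p['fx'],-(v-p['cy'])/p['fy'],-1]); return p['position'],d
def at(n,u,v,z):
    o,d=ray(n,u,v); return (o+d*(z-o[2])/d[2]).round(1)
def proj(n,P):
    p,R=cam(n); c=R.T@(np.array(P,float)-p['position']); return np.array([p['cx']+p['fx']*c[0]/-c[2],p['cy']-p['fy']*c[1]/-c[2]]).round(1)
def crop(n,x0,y0,w,h,s,name):
    im=vision.grab_frame(n)[y0:y0+h,x0:x0+w,::-1]
    cv2.imwrite(f'pics/{name}.png',cv2.resize(im,None,fx=s,fy=s,interpolation=cv2.INTER_CUBIC))
E
python3 - <<'E'
from h import *
a=cv2.imread('pics/top0.png')[205:305,225:475]; b=cv2.imread('pics/scene0.png')[210:325,155:425]
a=cv2.resize(a,(750,300),interpolation=2); b=cv2.resize(b,(750,300),interpolation=2)
cv2.imwrite('pics/c1.png',np.vstack([a,b]))
print(at('top',302,250,60),at('scene',346,250,60))
print(at('top',246,256,95),at('scene',406,227,95))
E
```

```text
[459.4  50.3  60. ] [471.4  50.7  60. ]
[442.4 197.7  95. ] [459.  199.1  95. ]
```

View pics/c1.png

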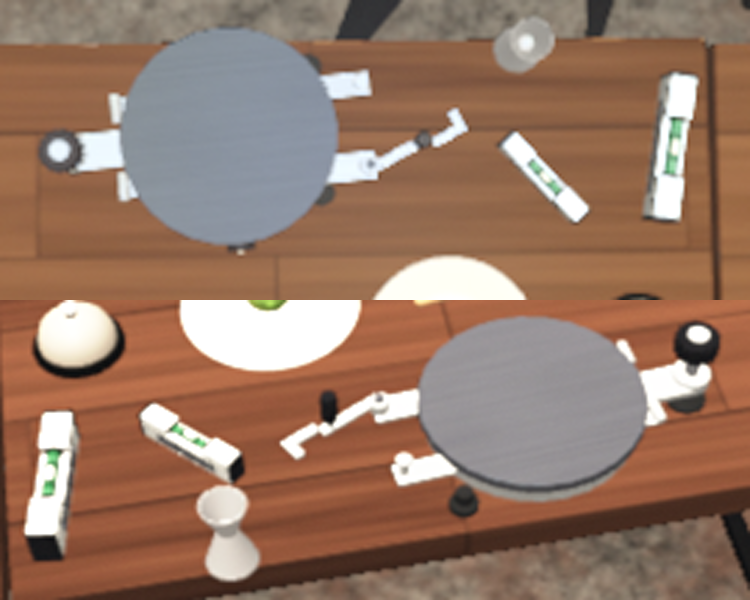

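```bash
python3 - <<'E'
from h import *
for n in('top','scene'):
    print(n,'base',proj(n,[0,0,0]),'tcp',proj(n,[218,585,231]), 'flange ref', proj(n,[218,585,300]))
a=cv2.imread('pics/top0.png')[330:470,0:380]; b=cv2.imread('pics/scene0.png')[0:180,220:600]
cv2.imwrite('pics/c2.png',np.vstack([cv2.resize(a,None,fx=1.8,fy=1.8),cv2.resize(b,None,fx=1.8,fy=1.8)]))
E
```

```text
top base [321.6 415. ] tcp [ 70.2 350.8] flange ref [ 53.8 355.6]
scene base [290.7 142.9] tcp [529.2  98.8] flange ref [537.3  75.6]
```

View pics/c2.png

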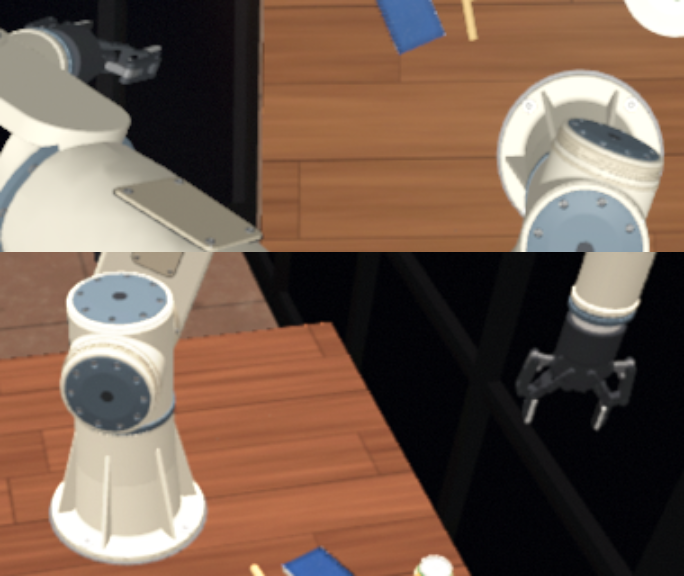

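```bash
python3 - <<'E'
from h import *
for n,f,seed in(('top','top0',(302,250)),('scene','scene0',(346,250))):
    im=cv2.imread(f'pics/{f}.png'); m=np.zeros((482,642),np.uint8)
    cv2.floodFill(cv2.GaussianBlur(im,(3,3),0),m,seed,0,(6,6,6),(6,6,6),4|cv2.FLOODFILL_MASK_ONLY|(255<<8))
    m=m[1:-1,1:-1]; c=max(cv2.findContours(m,0,1)[0],key=cv2.contourArea)
    c=cv2.convexHull(c); e=cv2.fitEllipse(c); print(n,e,cv2.boundingRect(c))
    P=np.array([at(n,*p[0],60)[:2] for p in c]); print('circle at z60',cv2.minEnclosingCircle(P.astype(np.float32)))
# level 2 (long) corners of top, from crop c1
T=lambda x,y:(x/3+225,y/3+205)
S=lambda x,y:(x/2.778+155,(y-300)/2.609+210)
for nm,t,s in(('L far',T(683,77),S(60,414)),):print(nm,at('top',*t,40),at('scene',*s,40))
print(proj('scene',[460,50,60]),proj('scene',[460,50,45]))
print('level2',at('top',*T(672,147),40),at('scene',*S(50,482),40))
print('level1',at('top',*T(543,177),30),at('scene',*S(192,440),30))
E
```

```text
top ((232.925537109375, 137.95758056640625), (233.98458862304688, 363.04010009765625), 172.05593872070312) (147, 0, 198, 285)
circle at z60 ((773.0499877929688, 241.39999389648438), 460.4075927734375)
scene ((346.2885437011719, 248.29788208007812), (63.25576400756836, 80.5251693725586), 95.19623565673828) (306, 217, 81, 63)
circle at z60 ((461.70001220703125, 54.19999694824219), 98.81639099121094)
L far [ 511.6 -370.1   40. ] [ 384.9 -346.3   40. ]
[344.6 246.4] [344.3 250.3]
level2 [ 446.4 -358.2   40. ] [ 460.8 -358.7   40. ]
level1 [ 419.8 -239.5   30. ] [ 430.1 -238.2   30. ]
```

```bash
python3 - <<'E'
from h import *
im=cv2.imread('pics/top0.png')
hsv=cv2.cvtColor(im,cv2.COLOR_BGR2HSV); 
m=np.zeros((480,640),np.uint8); box=np.s_[205:300,255:345]
s=im[box].astype(int); pc=im[250,302].astype(int); print(pc)
m[box]=(np.abs(s-pc).max(2)<32)*255
m=cv2.morphologyEx(m,cv2.MORPH_OPEN,np.ones((15,15),np.uint8))
c=max(cv2.findContours(m,0,1)[0],key=cv2.contourArea)
P=np.array([at('top',*p[0],60)[:2] for p in c]); A=np.c_[2*P,np.ones(len(P))]; s=np.linalg.lstsq(A,(P**2).sum(1),rcond=None)[0]
ctr=s[:2]; print('plate',ctr,np.sqrt(s[2]+ctr@ctr),cv2.boundingRect(c))
T=lambda x,y:(x/3+225-.33,y/3+205-.33)
fk=at('top',*T(60,150),95)[:2]; d=fk-ctr; print('foot',fk,np.linalg.norm(d),'yaw',np.degrees(np.arctan2(-d[0],d[1])))
hk=at('top',*T(423,138),93)[:2]; pv=at('top',*T(372,163),60)[:2]; print('hook',hk,pv,np.linalg.norm(hk-pv))
S=lambda x,y:(x/2.778+155,(y-300)/2.609+210)
print('scene: hk',at('scene',*S(329,395),95),'pv',at('scene',*S(380,402),60),'stud',at('scene',*S(404,460),60),'foot',at('scene',*S(699,335),97))
# levels: white-ish/low saturation
for nm,b in(('L1',(385,245,40,40)),('L2',(435,222,30,65))):
    x,y,w,h=b; q=hsv[y:y+h,x:x+w]; mk=((q[...,1]<70)&(q[...,2]>120)|(q[...,0]>38)&(q[...,0]<90)&(q[...,1]>60)).astype(np.uint8)
    yy,xx=np.nonzero(mk); pts=np.c_[xx+x,yy+y].astype(np.float32); W=np.array([at('top',*p,40)[:2] for p in pts],np.float32)
    print(nm,len(pts),cv2.minAreaRect(W),cv2.minAreaRect(pts))
E
```

```text
[159 147 137]
plate [460.42137969  53.2360183 ] 97.15017648427316 (266, 215, 71, 71)
foot [446.  201.2] 148.66511383723036 yaw 5.566777536283117
hook [ 454.2 -120.4] [433.8 -77. ] 47.95539594247971
scene: hk [ 454.  -119.1   95. ] pv [442.7 -75.   60. ] stud [511.3 -67.2  60. ] foot [450.1 203.2  97. ]
L1 294 ((419.7286071777344, -237.64892578125), (101.93424224853516, 22.35230827331543), 43.06629943847656) ((406.03460693359375, 263.9452209472656), (36.854732513427734, 7.980478286743164), 46.27302551269531)
L2 530 ((448.9652099609375, -355.79498291015625), (34.69405746459961, 136.07789611816406), 80.953125) ((448.1111755371094, 253.17721557617188), (12.481148719787598, 48.69255447387695), 7.696051120758057)
```

Level choice: the one at (448,253) measures about 136 mm long, against about 102 mm for the look-alike at (406,264), so I take the former. The griddle's yaw is about 5.6°. I move first towards the hook knob at about (454,-120).

Request:
{"api": "move_arm", "payload": {
  "series": "-1 0 0 0 0 0 -5.7; -1 0 0 0 0 0 -5.7; -1 -0.48 -0.92 0 0 0 0; -1 -0.48 -0.92 0 0 0 0; -1 -0.48 -0.92 0 0 0 0; -1 -0.48 -0.92 0 0 0 0; -1 -0.48 -0.92 0 0 0 0; -1 -0.48 -0.92 0 0 0 0; -1 -0.48 -0.92 0 0 0 0; -1 -0.48 -0.92 0 0 0 0; -1 -0.48 -0.92 0 0 0 0; -1 -0.48 -0.92 0 0 0 0; -1 -0.48 -0.92 0 0 0 0; -1 -0.48 -0.92 0 0 0 0; -1 -0.48 -0.92 0 0 0 0; -1 -0.48 -0.92 0.2 0 0 0; -1 -0.48 -0.92 0.2 0 0 0; -1 -0.48 -0.92 0.2 0 0 0; -1 -0.48 -0.92 0.2 0 0 0; -1 -0.48 -0.92 0.2 0 0 0"
}}

```text
clock: 2.6
eef_pos: [464.8, -144.0, 188.8]
tcp_rot: [-3.136, -0.0, 2.995]
contact_force: [0.7, -0.3, -0.6]
opening: 1.003
```

```bash
cat >> h.py <<'E'
def go(x,y,z,psi=None):
    s=r.sense(); R=Ro.from_euler('xyz',s['tcp_rot']).as_matrix(); t=R.T@(np.array([x,y,z])-s['eef_pos'])/40
    p=np.degrees(s['tcp_rot'][2]); print('clk',round(s['clock'],2),'pos',s['eef_pos'].round(1),'psi',p.round(1),'F',s['contact_force'].round(1),'op',round(s['opening'],3))
    print(' tool units',t.round(2), '' if psi is None else 'az total %.1f'%(-(psi-p+180)%-360+180))
E
python3 -c "
from h import *
go(454,-120,70,171)"
```

```text
clk 2.6 pos [ 464.8 -144.   188.8] psi 171.6 F [ 0.7 -0.3 -0.6] op 1.003
 tool units [0.35 0.57 2.97] az total 0.6
```

Request:
{"api": "move_arm", "payload": {
  "series": "-1 0.35 0.57 0 0 0 0; -1 0 0 0 0 0 0; -1 0 0 0.8 0 0 0; -1 0 0 0.8 0 0 0; -1 0 0 0 0 0 0"
}}

```text
clock: 3.22
eef_pos: [455.4, -123.0, 122.8]
tcp_rot: [-3.135, 0.001, 2.992]
contact_force: [0.4, 0.0, 0.2]
opening: 0.998
```

```bash
python3 -c "
from h import *
go(454,-120,70,171)
a=vision.grab_frame('scene')[215:300,225:355,::-1];b=vision.grab_frame('top')[200:285,320:450,::-1]
cv2.imwrite('pics/c3.png',np.vstack([cv2.resize(a,None,fx=3.5,fy=3.5),cv2.resize(b,None,fx=3.5,fy=3.5)]))"
```

```text
clk 3.23 pos [ 455.4 -123.   122.8] psi 171.4 F [0.4 0.  0.2] op 0.998
 tool units [0.05 0.08 1.32] az total 0.4
```

View pics/c3.png

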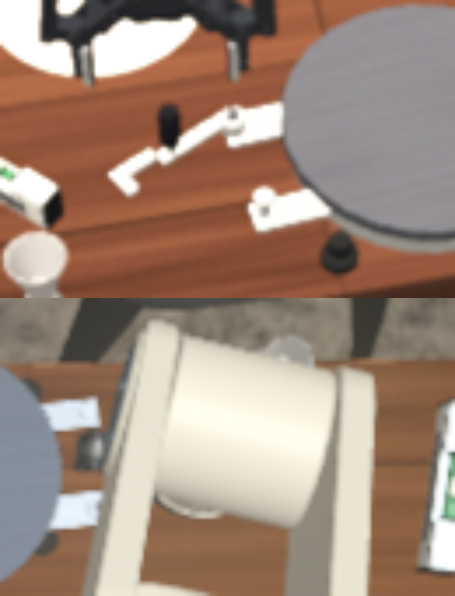

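The scene crop shows the fingertips at (88,85) and (233,80), either side of the hook knob at (169,125). I descend and grip.

Request:
{"api": "move_arm", "payload": {
  "series": "-1 0.05 0.08 0.66 0 0 0; -1 0 0 0.62 0 0 0; -1 0 0 0.1 0 0 0; 0.2 0 0 0 0 0 0; 0.6 0 0 0 0 0 0; 1 0 0 0 0 0 0; 1 0 0 0 0 0 0; 1 0 0 0 0 0 0; 1 0 0 0 0 0 0",
  "grip_force": 20
}}

```text
clock: 4.45
eef_pos: [462.5, -122.0, 77.0]
tcp_rot: [-3.133, 0.019, 2.993]
contact_force: [1.3, 0.6, -1.9]
opening: 0.157
```

```bash
python3 -c "
from h import *
go(485,-77,70,171)
crop('scene',225,215,130,85,4,'c4')"
```

```text
clk 4.45 pos [ 462.5 -122.    77. ] psi 171.5 F [ 1.3  0.6 -1.9] op 0.157
 tool units [-0.39  1.2   0.17] az total 0.5
```

View pics/c4.png

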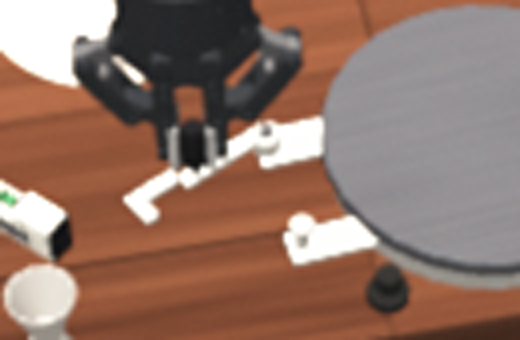

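Request:
{"api": "move_arm", "payload": {
  "series": "1 -0.17 0.17 0 0 0 0; 1 -0.16 0.17 0 0 0 0; 1 -0.11 0.22 0 0 0 0; 1 -0.1 0.22 0 0 0 0; 1 -0.02 0.24 0 0 0 0; 1 -0.01 0.24 0 0 0 0; 1 0 0 0 0 0 0"
}}

```text
clock: 5.38
eef_pos: [503.4, -80.1, 78.2]
tcp_rot: [-3.125, 0.038, 2.998]
contact_force: [-0.7, 0.3, 0.7]
opening: -0.001
```

```bash
python3 -c "
from h import *
go(487,-76,75,171)"
```

```text
clk 5.38 pos [503.4 -80.1  78.2] psi 171.8 F [-0.7  0.3  0.7] op -0.001
 tool units [0.42 0.04 0.06] az total 0.8
```

```bash
python3 -c "
from h import *
crop('scene',225,205,130,95,4,'c5')"
```

```text
(no output)
```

View pics/c5.png

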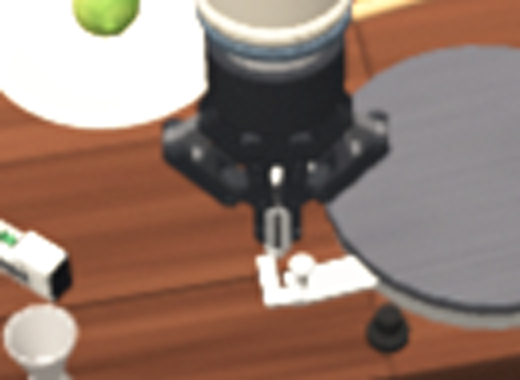

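Request:
{"api": "move_arm", "payload": {
  "series": "1 0 -0.6 0 0.9 -2.2 0; 1 0 -0.6 0 0 0 0; 1 0.42 0 0 0 0 0; 1 0 0 0 0 0 0"
}}

```text
clock: 5.92
eef_pos: [476.2, -126.4, 77.1]
tcp_rot: [-3.109, 0.072, 2.999]
contact_force: [0.4, -0.3, 1.2]
opening: 0.002
```

```bash
python3 -c "
from h import *
go(484,-102,74,171)"
```

```text
clk 5.92 pos [ 476.2 -126.4   77.1] psi 171.8 F [ 0.4 -0.3  1.2] op 0.002
 tool units [-0.1   0.63  0.07] az total 0.8
```

```bash
python3 - <<'E'
s=open('h.py').read()
s=s.replace("    print(' tool units'","    psi=p if psi is None else psi; W=Ro.from_euler('xyz',[np.pi,0,np.radians(psi)]).as_matrix(); print(' turn deg',np.degrees(Ro.from_matrix(R.T@W).as_rotvec()).round(1))\n    print(' tool units'")
s=s.split(", '' if psi")[0]+")\n"
open('h.py','w').write(s)
E
python3 -c "
from h import *
go(484,-102,74,171)"
```

```text
clk 5.92 pos [ 476.2 -126.4   77.1] psi 171.8 F [ 0.4 -0.3  1.2] op 0.002
 turn deg [-1.8  4.2  0.7]
 tool units [-0.1   0.63  0.07]
```

Request:
{"api": "move_arm", "payload": {
  "series": "1 -0.2 0 0.1 -1.8 4.2 0.7; 1 0 0.35 0 0 0 0; 1 0 0.3 0 0 0 0; 1 0 0.15 0 0 0 0; 1 0 0.15 0 0 0 0"
}}

```text
clock: 6.55
eef_pos: [488.9, -92.3, 73.8]
tcp_rot: [-3.129, 0.0, 2.995]
contact_force: [-8.1, -64.6, -3.1]
opening: -0.002
```

```bash
python3 -c "
from h import *
go(484,-102,74,171)"
```

```text
clk 6.55 pos [488.9 -92.3  73.8] psi 171.6 F [ -8.1 -64.6  -3.1] op -0.002
 turn deg [-0.7  0.   0.6]
 tool units [ 0.09 -0.26 -0.  ]
```

Request:
{"api": "move_arm", "payload": {
  "series": "1 0 -0.3 0 0 0 0; 1 0 -0.5 0 0 0 0; 1 0 -0.5 -0.3 0 0 0; -1 0 -0.7 -0.5 0 0 0; -1 0 -0.9 -0.3 0 0 0; -1 0 -0.9 0 0 0 0; -1 0 -0.9 0 0 0 0"
}}

```text
clock: 7.42
eef_pos: [459.8, -276.9, 122.3]
tcp_rot: [-3.126, 0.002, 3.005]
contact_force: [-0.0, 0.2, -0.7]
opening: 0.846
```

```bash
python3 -c "
from h import *
go(449,-356,60,171)
a=vision.grab_frame('scene')[205:300,225:355,::-1];b=vision.grab_frame('top')[205:300,260:390,::-1]
cv2.imwrite('pics/c6.png',np.hstack([cv2.resize(a,None,fx=3,fy=3),cv2.resize(b,None,fx=3,fy=3)]))"
```

```text
clk 7.42 pos [ 459.8 -276.9  122.3] psi 172.2 F [-0.   0.2 -0.7] op 0.846
 turn deg [-0.9  0.1  1.2]
 tool units [ 0.   -1.97  1.59]
```

View pics/c6.png

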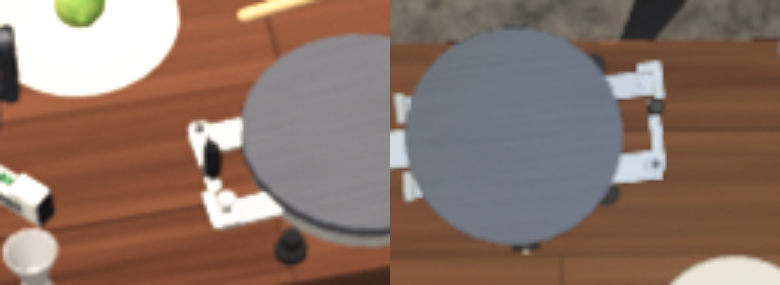

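The hook is home: its arm runs straight from the pivot (655,163) to the knob (655,105), with the mouth round the stud. Next is the level.

Request:
{"api": "move_arm", "payload": {
  "series": "-1 0 -0.7 0 -0.9 0.1 1.2; -1 0 -0.7 0 0 0 0; -1 0 -0.6 0 0 0 0; -1 0 0 0 0 0 0; -1 0 0 0 0 0 0"
}}

```text
clock: 8.15
eef_pos: [447.4, -354.8, 122.2]
tcp_rot: [3.14, -0.0, 2.983]
contact_force: [1.3, 0.1, 0.1]
opening: 1.0
```

```bash
python3 -c "
from h import *
go(450,-359,14,171)"
```

```text
clk 8.15 pos [ 447.4 -354.8  122.2] psi 170.9 F [1.3 0.1 0.1] op 1.0
 turn deg [ 0.1 -0.  -0.1]
 tool units [-0.08 -0.1   2.71]
```

Request:
{"api": "move_arm", "payload": {
  "series": "-1 -0.08 -0.1 0.8 0 0 0; -1 0 0 0.8 0 0 0; -1 0 0 0.7 0 0 0; -1 0 0 0.25 0 0 0; -1 0 0 0 0 0 0; 0 0 0 0 0 0 0; 1 0 0 0 0 0 0; 1 0 0 0 0 0 0; 1 0 0 0 0 0 0; 1 0 0 0 0 0 0",
  "grip_force": 40
}}

```text
clock: 9.4
eef_pos: [453.5, -356.3, 22.1]
tcp_rot: [-3.141, 0.005, 2.987]
contact_force: [-0.6, 0.4, -2.9]
opening: 0.262
```

```bash
python3 -c "
from h import *
go(460.5,52.5,130,171)"
```

```text
clk 9.4 pos [ 453.5 -356.3   22.1] psi 171.1 F [-0.6  0.4 -2.9] op 0.262
 turn deg [-0.1  0.3  0.1]
 tool units [ 1.39 10.12 -2.72]
```

Request:
{"api": "move_arm", "payload": {
  "series": "1 0 0 -0.8 0 0 0; 1 0 0 -0.8 0 0 0; 1 0 0 -0.8 0 0 0; 1 0 0 -0.8 0 0 0; 1 0 0 0 0 0 9.4; 1 0 0 0 0 0 9.4; 1 0 0 0 0 0 9.4; 1 0 0 0 0 0 9.4; 1 0 0 0 0 0 9.4; 1 0 0 0 0 0 9.4; 1 0 0 0 0 0 9.4; 1 0 0 0 0 0 9.4; 1 0 0 0 0 0 0",
  "grip_force": 60
}}

```text
clock: 11.02
eef_pos: [447.6, -352.2, 148.9]
tcp_rot: [-3.137, -0.007, 1.632]
contact_force: [-0.5, -0.3, -2.9]
opening: 0.256
```

```bash
python3 -c "
from h import *
go(460.5,52.5,150,95.6)"
```

```text
clk 11.03 pos [ 447.6 -352.2  148.9] psi 93.5 F [-0.5 -0.3 -2.9] op 0.256
 turn deg [-0.3 -0.4 -2.1]
 tool units [10.08  0.94  0.04]
```

Request:
{"api": "move_arm", "payload": {
  "series": "1 0.5 0.05 0 -0.3 -0.4 -2.1; 1 0.85 0.11 0 0 0 0; 1 0.85 0.11 0 0 0 0; 1 0.85 0.11 0 0 0 0; 1 0.85 0.11 0 0 0 0; 1 0.85 0.11 0 0 0 0; 1 0.85 0.11 0 0 0 0; 1 0.85 0.11 0 0 0 0; 1 0.85 0.11 0 0 0 0; 1 0.85 0.11 0 0 0 0; 1 0.85 0.11 0 0 0 0; 1 0.85 0.11 0 0 0 0; 1 0 0 0 0 0 0; 1 0 0 0 0 0 0"
}}

```text
clock: 12.78
eef_pos: [440.0, 68.4, 148.3]
tcp_rot: [3.141, -0.003, 1.733]
contact_force: [-0.8, 0.5, -2.1]
opening: 0.254
```

```bash
python3 -c "
from h import *
go(460.5,51,84,95.6)"
```

```text
clk 12.78 pos [440.   68.4 148.3] psi 99.3 F [-0.8  0.5 -2.1] op 0.254
 turn deg [ 0.  -0.2  3.7]
 tool units [-0.52  0.44  1.61]
```

Request:
{"api": "move_arm", "payload": {
  "series": "1 -0.52 0.44 0 0 0 3.7; 1 0 0 0 0 0 0; 1 0 0 0 0 0 0; 1 0 0 0.5 0 0 0; 1 0 0 0.5 0 0 0; 1 0 0 0.3 0 0 0; 1 0 0 0 0 0 0"
}}

```text
clock: 13.65
eef_pos: [457.9, 48.8, 95.0]
tcp_rot: [-3.14, -0.003, 1.671]
contact_force: [-0.4, 0.0, -2.3]
opening: 0.257
```

```bash
python3 -c "
from h import *
go(460.5,51,82,95.6)"
```

```text
clk 13.65 pos [457.9  48.8  95. ] psi 95.8 F [-0.4  0.  -2.3] op 0.257
 turn deg [-0.1 -0.2  0.2]
 tool units [0.05 0.07 0.32]
```

Request:
{"api": "move_arm", "payload": {
  "series": "1 0.05 0.07 0.15 -0.1 -0.2 0.2; 1 0 0 0.1 0 0 0; 1 0 0 0.08 0 0 0; 1 0 0 0.05 0 0 0"
}}

```text
clock: 14.15
eef_pos: [461.9, 51.5, 81.2]
tcp_rot: [3.139, 0.0, 1.668]
contact_force: [-10.4, -0.2, 36.7]
opening: 0.257
```

```bash
python3 -c "
from h import *
go(460.5,51,82,95.6)"
```

```text
clk 14.15 pos [461.9  51.5  81.2] psi 95.6 F [-10.4  -0.2  36.7] op 0.257
 turn deg [ 0.1  0.  -0. ]
 tool units [-0.01 -0.04 -0.02]
```

Request:
{"api": "move_arm", "payload": {
  "series": "1 0 0 -0.05 0 0 0; 0.2 0 0 0 0 0 0; -0.5 0 0 0 0 0 0; -1 0 0 0 0 0 0; -1 0 0 -0.6 0 0 0; -1 0 0 -0.8 0 0 0; -1 0 0 -0.8 0 0 0; -1 0.9 0 -0.3 0 0 0; -1 0.9 0 0 0 0 0; -1 0.9 0 0 0 0 0; -1 0.6 0 0 0 0 0; -1 0 0 0 0 0 0"
}}

```text
clock: 15.65
eef_pos: [449.7, 186.6, 187.4]
tcp_rot: [3.136, -0.001, 1.667]
contact_force: [-0.7, -0.8, -0.6]
opening: 0.997
```

```bash
python3 -c "
from h import *
go(446,202,76,95.6)
a=vision.grab_frame('scene')[205:300,290:420,::-1];b=vision.grab_frame('top')[205:300,240:370,::-1]
cv2.imwrite('pics/c7.png',np.vstack([cv2.resize(a,None,fx=3.1,fy=3.1,interpolation=2),cv2.resize(b,None,fx=3.1,fy=3.1,interpolation=2)]))"
```

```text
clk 15.65 pos [449.7 186.6 187.4] psi 95.5 F [-0.7 -0.8 -0.6] op 0.997
 turn deg [ 0.3 -0.  -0.1]
 tool units [ 0.39 -0.07  2.78]
```

View pics/c7.png

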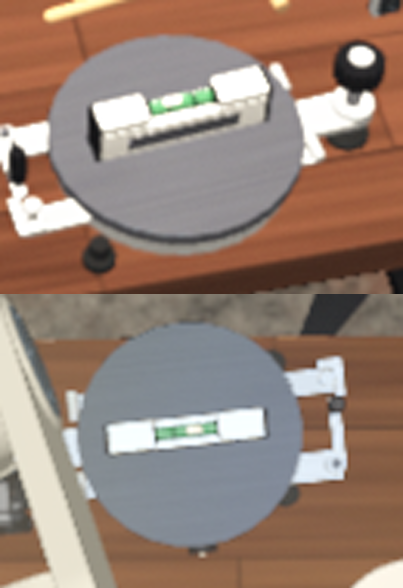

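The level lies at (187,432) over the plate centre (191,433), along y. The bubble sits towards the hook side, so the foot must be raised, which means turning clockwise. I'll measure the bubble with a profile across the window.

```bash
cat >> h.py <<'E'
C=np.array([460.5,52.5]); Y=np.array([-np.sin(np.radians(5.6)),np.cos(np.radians(5.6))]); X=np.array([Y[1],-Y[0]])
def strip(n,name=None):
    im=vision.grab_frame(n); s=np.arange(-80,81,1.); t=np.arange(-14,15,1.)
    uv=np.array([[proj(n,[*(C+Y*a+X*b),100 if abs(a)>28 else 100]) for a in s] for b in t],np.float32)
    o=cv2.remap(im,uv[...,0],uv[...,1],cv2.INTER_CUBIC)
    return s,o
E
python3 - <<'E'
from h import *
for n in('top','scene'):
    s,o=strip(n); cv2.imwrite(f'pics/s_{n}.png',o[:,:,::-1])
    # per-column mean R (bubble pale, liquid green) over rows near level axis
    print(n); 
    for lo in(-8,-4,0,4):
        k=slice(lo+14-2,lo+14+3); m=o[k].mean(0)
        print(lo,'R',[int(v) for v in m[::4,0]])
    g=o[8:21].mean(0); print('G-R',[int(v) for v in (g[::4,1]-g[::4,0])])
E
```

```text
Traceback (most recent call last):
  File "h.py", line 23, in strip
    uv=np.array([[proj(n,[*(C+Y*a+X*b),100 if abs(a)>28 else 100]) for a in s] for b in t],np.float32)
                  ~~~~^^^^^^^^^^^^^^^^^^^^^^^^^^^^^^^^^^^^^^^^^^^^
  File "h.py", line 11, in proj
    p,R=cam(n); c=R.T@(np.array(P,float)-p['position']); return np.array([p['cx']+p['fx']*c[0]/-c[2],p['cy']-p['fy']*c[1]/-c[2]]).round(1)
        ~~~^^^
  File "h.py", line 5, in cam
    p=vision.camera_params(n); return p,Ro.from_euler('xyz',p['rotation']).as_matrix()
ValueError: time passes only in moves, steps and waits
```

```bash
sed -i 's/^def cam(n):/import functools\n@functools.lru_cache\ndef cam(n):/' h.py
cat > b.py <<'E'
from h import *
for n in('top','scene'):
    s,o=strip(n)
    print(n)
    for lo in(-8,-4,0,4):
        m=o[lo+12:lo+17].mean(0); print(lo,'R',[int(v) for v in m[44:117:3,0]])
E
python3 b.py
```

```text
top
-8 R [245, 242, 244, 227, 211, 236, 243, 233, 228, 224, 231, 235, 236, 239, 240, 232, 227, 225, 232, 233, 236, 222, 198, 242, 250]
-4 R [249, 249, 249, 240, 176, 131, 154, 149, 165, 179, 190, 189, 191, 163, 146, 150, 144, 142, 157, 156, 150, 121, 147, 246, 251]
0 R [248, 248, 248, 245, 178, 123, 136, 120, 158, 228, 244, 244, 242, 184, 131, 126, 109, 106, 127, 138, 141, 117, 166, 244, 249]
4 R [248, 247, 248, 242, 161, 131, 154, 155, 172, 205, 221, 227, 224, 186, 156, 157, 143, 140, 144, 153, 160, 138, 168, 234, 248]
scene
-8 R [255, 251, 251, 253, 199, 149, 150, 151, 149, 148, 149, 146, 147, 148, 148, 151, 151, 151, 150, 151, 150, 149, 200, 251, 255]
-4 R [255, 255, 255, 255, 221, 141, 170, 167, 173, 181, 193, 189, 188, 173, 162, 166, 158, 165, 165, 174, 167, 146, 238, 255, 255]
0 R [255, 255, 255, 255, 202, 128, 215, 199, 222, 249, 250, 248, 252, 245, 195, 167, 168, 199, 186, 181, 208, 136, 203, 255, 255]
4 R [255, 255, 255, 255, 213, 120, 169, 160, 231, 253, 254, 255, 255, 240, 162, 135, 118, 151, 154, 157, 155, 84, 184, 255, 255]
```

Both cameras give the bubble about 7.2 mm towards the hook. That needs about 1.2 rad (69°) clockwise, which is +az.

Request:
{"api": "move_arm", "payload": {
  "series": "-1 0.39 -0.05 0 0.3 0 0; -1 0 0 0.7 0 0 0; -1 0 0 0.7 0 0 0; -1 0 0 0.6 0 0 0; -1 0 0 0 0 0 0; -1 0 0 0 0 0 0"
}}

```text
clock: 16.65
eef_pos: [447.7, 202.2, 106.8]
tcp_rot: [3.14, -0.002, 1.659]
contact_force: [0.3, 0.2, 0.3]
opening: 0.999
```

```bash
python3 -c "
from h import *
go(447,202,75,95.6)"
```

```text
clk 16.65 pos [447.7 202.2 106.8] psi 95.1 F [0.3 0.2 0.3] op 0.999
 turn deg [ 0.1 -0.1 -0.5]
 tool units [-0.   -0.02  0.79]
```

Request:
{"api": "move_arm", "payload": {
  "series": "-1 0 0 0.4 0 0 0; -1 0 0 0.45 0 0 0; -1 0 0 0 0 0 0; 0 0 0 0 0 0 0; 1 0 0 0 0 0 0; 1 0 0 0 0 0 0; 1 0 0 0 0 0 0; 1 0 0 0 0 0 0",
  "grip_force": 40
}}

```text
clock: 17.65
eef_pos: [447.3, 202.9, 74.2]
tcp_rot: [3.139, -0.003, 1.658]
contact_force: [1.0, -0.2, -6.3]
opening: 0.404
```

```bash
python3 -c "
from h import *
go(447,202,75,95.6);print(r.sense()['qpos'])"
```

```text
clk 17.65 pos [447.3 202.9  74.2] psi 95.0 F [ 1.  -0.2 -6.3] op 0.404
 turn deg [ 0.2 -0.2 -0.6]
 tool units [-0.02 -0.01 -0.02]
[0.42127452 0.36713449 2.04448645 0.00319413 0.72640058 0.33141279]
```

Request:
{"api": "move_arm", "payload": {
  "series": "1 0 0 0 0 0 8.7; 1 0 0 0 0 0 8.7; 1 0 0 0 0 0 8.7; 1 0 0 0 0 0 8.7; 1 0 0 0 0 0 8.7; 1 0 0 0 0 0 8.7; 1 0 0 0 0 0 8.7; 1 0 0 0 0 0 8.7; 1 0 0 0 0 0 0"
}}

```text
clock: 18.77
eef_pos: [447.2, 202.9, 74.2]
tcp_rot: [-3.14, -0.003, 0.408]
contact_force: [-0.7, 0.8, -1.9]
opening: 0.408
```

```bash
python3 -c "
from h import *
go(447,202,75,95.6)"; python3 b.py
```

```text
clk 18.77 pos [447.2 202.9  74.2] psi 23.4 F [-0.7  0.8 -1.9] op 0.408
 turn deg [  0.   -0.2 -72.2]
 tool units [-0.01  0.02 -0.02]
top
-8 R [238, 234, 238, 212, 193, 229, 235, 225, 220, 217, 222, 227, 229, 230, 232, 220, 212, 215, 222, 225, 228, 207, 203, 238, 242]
-4 R [242, 242, 246, 200, 111, 138, 145, 144, 139, 137, 175, 180, 186, 188, 167, 137, 122, 133, 150, 148, 141, 117, 164, 238, 243]
0 R [241, 241, 240, 194, 115, 129, 129, 121, 106, 105, 218, 242, 242, 236, 196, 130, 101, 99, 120, 130, 132, 107, 169, 239, 241]
4 R [240, 240, 238, 201, 139, 147, 149, 149, 141, 136, 206, 224, 222, 212, 184, 155, 138, 134, 136, 145, 143, 102, 182, 240, 241]
scene
-8 R [255, 251, 253, 253, 182, 144, 145, 146, 145, 144, 144, 145, 143, 144, 144, 143, 145, 146, 146, 146, 144, 154, 238, 255, 255]
-4 R [255, 255, 255, 254, 160, 154, 171, 167, 170, 170, 176, 201, 199, 197, 194, 164, 151, 155, 161, 174, 160, 143, 251, 254, 255]
0 R [255, 255, 255, 254, 143, 176, 206, 174, 174, 192, 246, 254, 255, 252, 250, 195, 143, 147, 163, 209, 172, 102, 237, 254, 255]
4 R [255, 255, 255, 254, 148, 141, 157, 149, 127, 148, 251, 255, 253, 252, 242, 162, 104, 132, 148, 158, 120, 79, 245, 254, 255]
```

Request:
{"api": "move_arm", "payload": {
  "series": "1 0 0 0 0 0 0; 1 0 0 0 0 0 0; 1 0 0 0 0 0 0; 1 0 0 0 0 0 0; 1 0 0 0 0 0 0; 1 0 0 0 0 0 0; 1 0 0 0 0 0 0; 1 0 0 0 0 0 0; 1 0 0 0 0 0 0; 1 0 0 0 0 0 0"
}}

```text
clock: 20.12
eef_pos: [447.2, 202.9, 74.2]
tcp_rot: [-3.14, -0.003, 0.415]
contact_force: [-0.9, 1.0, -1.3]
opening: 0.402
```

```bash
cat > b2.py <<'E'
from h import *
def ed(f,s,c,lo,hi,up):
    pass
for n in('top','scene'):
    s,o=strip(n); m=o[12:21].mean(0)[:,0]; th=(m[40:118].min()+m.max())/2
    # crossings at threshold
    k=np.nonzero(np.diff((m>190).astype(int)))[0]; print(n,[round(float(s[i]+(190-m[i])/(m[i+1]-m[i])),1) for i in k])
    k=np.argsort(m[55:106]); sm=cv2.GaussianBlur(m[None],(5,1),0)[0]
    print(' minima',[int(s[i]) for i in range(52,110) if sm[i]<sm[i-1] and sm[i]<=sm[i+1]])
E
python3 b2.py; python3 -c "
from h import *
go(447,202,75,95.6)"
```

```text
top [-64.1, -26.7, -4.2, 9.0, 30.3, 68.4]
 minima [-23, -9, 14, 27]
scene [-65.2, -24.7, -6.0, 10.5, 28.9, 69.7, 78.0]
 minima [-23, -10, 3, 14, 26]
clk 20.23 pos [447.2 202.9  74.2] psi 23.8 F [-1.1  0.6 -2. ] op 0.405
 turn deg [  0.   -0.2 -71.8]
 tool units [-0.01  0.02 -0.02]
```

The bubble is centred to about 0.2 mm in both views. Now release the knob, retract, and recheck on the way.

Request:
{"api": "move_arm", "payload": {
  "series": "0.2 0 0 0 0 0 0; -0.5 0 0 0 0 0 0; -1 0 0 0 0 0 0; -1 0 0 0 0 0 0; -1 0 0 -0.7 0 0 0; -1 0 0 -0.8 0 0 0; -1 0 0 -0.8 0 0 0; -1 0 0 0 0 0 9.1; -1 0 0 0 0 0 9.1; -1 0 0 0 0 0 0; -1 0 0 0 0 0 0"
}}

```text
clock: 21.6
eef_pos: [448.0, 202.7, 170.3]
tcp_rot: [-3.138, -0.005, 0.093]
contact_force: [0.4, -0.4, 0.3]
opening: 1.0
```

```bash
python3 b2.py; python3 -c "
from h import *
go(460.3,54.7,130,5.6)"
```

```text
top [-64.4, -26.4, -4.5, 9.5, 30.1, 68.7]
 minima [-23, -9, 14, 27]
scene [-65.2, -24.7, -6.2, 10.6, 28.9, 69.8, 77.8]
 minima [-23, -10, 3, 14, 26]
clk 21.7 pos [448.  202.7 170.2] psi 5.3 F [-0.2  0.   0. ] op 0.999
 turn deg [-0.2 -0.3 -0.3]
 tool units [-0.04  3.71  0.99]
```

Request:
{"api": "move_arm", "payload": {
  "series": "-1 0 0.6 0 -0.2 -0.3 -0.3; -1 0 0.8 0 0 0 0; -1 0 0.8 0 0 0 0; -1 0 0.8 0.2 0 0 0; -1 0 0.6 0.2 0 0 0; -1 0 0 0 0 0 0; -1 0 0 0 0 0 0"
}}

```text
clock: 22.58
eef_pos: [462.8, 56.1, 153.2]
tcp_rot: [3.141, 0.001, 0.109]
contact_force: [-0.3, 0.1, 0.9]
opening: 1.0
```

```bash
python3 -c "
from h import *
go(460.3,54.7,100,5.6)"
```

```text
clk 22.57 pos [462.8  56.1 153.2] psi 6.2 F [-0.3  0.1  0.9] op 1.0
 turn deg [0.  0.1 0.6]
 tool units [-0.06  0.03  1.33]
```

Request:
{"api": "move_arm", "payload": {
  "series": "-1 -0.06 0.03 0.5 0 0 0.6; -1 0 0 0.5 0 0 0; -1 0 0 0.15 0 0 0; -1 0 0 0 0 0 0; -1 0 0 0.1 0 0 0; -1 0 0 0 0 0 0"
}}

```text
clock: 23.32
eef_pos: [462.3, 58.4, 104.4]
tcp_rot: [-3.141, -0.003, 0.104]
contact_force: [-0.1, -0.4, -0.0]
opening: 0.997
```

```bash
python3 -c "
from h import *
go(460.3,54.7,87,5.6)"
```

```text
clk 23.32 pos [462.3  58.4 104.4] psi 5.9 F [-0.1 -0.4 -0. ] op 0.997
 turn deg [-0.  -0.2  0.3]
 tool units [-0.06  0.09  0.43]
```

Request:
{"api": "move_arm", "payload": {
  "series": "-1 -0.06 0.09 0.06 0 0 0.3; -1 0 0 0.05 0 0 0; -1 0 0 0 0 0 0"
}}

```text
clock: 23.7
eef_pos: [460.5, 54.2, 100.3]
tcp_rot: [-3.141, -0.004, 0.098]
contact_force: [-0.3, 0.1, -1.1]
opening: 1.003
```

Request:
{"api": "move_arm", "payload": {
  "series": "-1 0 0 0.1 0 0 0; -1 0 0 0.05 0 0 0; -1 0 0 0 0 0 0"
}}

```text
clock: 24.08
eef_pos: [460.6, 54.1, 93.8]
tcp_rot: [-3.141, -0.004, 0.098]
contact_force: [0.0, -0.3, 0.2]
opening: 1.0
```

Request:
{"api": "move_arm", "payload": {
  "series": "-1 0 0 0.08 0 0 0; -1 0 0 0.03 0 0 0; -1 0 0 0 0 0 0"
}}

```text
clock: 24.45
eef_pos: [460.6, 54.2, 89.1]
tcp_rot: [-3.141, -0.004, 0.098]
contact_force: [-0.2, 0.2, 0.7]
opening: 0.998
```

Request:
{"api": "move_arm", "payload": {
  "series": "-1 0 0 0.04 0 0 0; -1 0 0 0 0 0 0"
}}

```text
clock: 24.7
eef_pos: [460.7, 54.2, 87.4]
tcp_rot: [-3.141, -0.004, 0.098]
contact_force: [-0.3, -0.3, 0.1]
opening: 1.002
```

Request:
{"api": "move_arm", "payload": {
  "series": "-1 0 0 0.02 0 0 0; -1 0 0 0 0 0 0"
}}

```text
clock: 24.95
eef_pos: [460.9, 54.2, 87.0]
tcp_rot: [-3.141, -0.004, 0.098]
contact_force: [0.8, 0.4, 0.4]
opening: 0.998
```

Request:
{"api": "move_arm", "payload": {
  "series": "-1 0 0 0.02 0 0 0; -1 0 0 0 0 0 0"
}}

```text
clock: 25.2
eef_pos: [461.1, 54.3, 87.0]
tcp_rot: [-3.141, -0.005, 0.098]
contact_force: [0.3, 0.4, -0.3]
opening: 0.997
```

Request:
{"api": "move_arm", "payload": {
  "series": "-1 0 0 0.02 0 0 0"
}}

```text
clock: 25.32
eef_pos: [461.2, 54.3, 86.8]
tcp_rot: [-3.141, -0.005, 0.098]
contact_force: [-6.0, -1.6, 19.8]
opening: 1.001
```

Request:
{"api": "move_arm", "payload": {
  "series": "-1 0 0 0.012 0 0 0"
}}

```text
clock: 25.45
eef_pos: [461.2, 54.3, 86.9]
tcp_rot: [-3.141, -0.005, 0.098]
contact_force: [-3.7, -1.0, 12.2]
opening: 0.998
```

```bash
python3 b2.py; python3 -c "
from h import *
go(460.3,54.7,87,5.6)
a=vision.grab_frame('scene')[205:300,290:420,::-1];cv2.imwrite('pics/c8.png',cv2.resize(a,None,fx=4,fy=4,interpolation=2))
go(460.3,54.7,87,5.6)"
```

```text
top [-75.6, -50.5, -44.6, 71.8]
 minima [-18, -12, -7, 5, 16]
scene [-65.1, -48.1, -39.2, -24.7, -5.9, 10.4, 29.0, 46.1, 53.6, 69.7, 78.1]
 minima [-23, -10, 3, 14, 26]
clk 25.55 pos [461.2  54.3  86.9] psi 5.6 F [-4.5 -0.9 13.3] op 1.005
 turn deg [-0.  -0.3  0. ]
 tool units [-0.02 -0.01 -0.  ]
clk 25.6 pos [461.2  54.3  86.9] psi 5.6 F [-3.9 -1.4 12.6] op 1.003
 turn deg [-0.  -0.3  0. ]
 tool units [-0.02 -0.01 -0.  ]
```

View pics/c8.png

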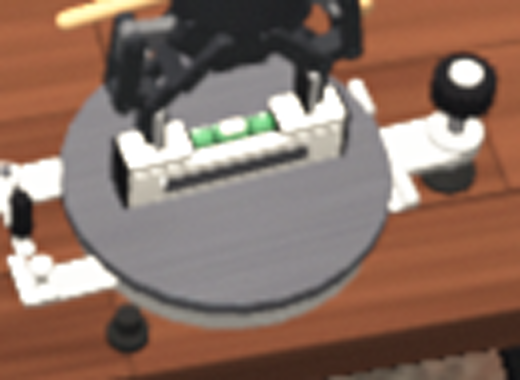

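The crop shows both fingertips on the lands at (155,135) and (315,95), with the bubble between its lines at (233,127). The push is steady at about 13 N. I'll hold for about 1 s, recheck and hand in.

```bash
python3 - <<'E'
from h import *
for _ in range(24): vision.grab_frame('scene')
exec(open('b2.py').read())
go(460.3,54.7,87,5.6)
if 6<r.sense()['contact_force'][2]<30: r.sign_off(); print('handed in')
E
```

```text
top [-75.6, -50.5, -44.6, 71.8]
 minima [-19, -8, 4, 13, 18, 25]
scene [-65.2, -48.1, -39.2, -24.7, -5.9, 10.4, 29.0, 46.1, 53.6, 69.7, 78.1]
 minima [-23, -10, 3, 14, 26]
clk 26.9 pos [461.2  54.3  86.9] psi 5.6 F [-4.2  0.3 12.6] op 1.002
 turn deg [-0.  -0.3  0. ]
 tool units [-0.02 -0.01 -0.  ]
the job is handed in; nothing more can be done
handed in
```

I handed the job in at 26.9 s, still pressing the level onto the plate at about 12.6 N with the bubble between its lines.

- **Hook:** it is home round its stud; the picture shows the arm straight from pivot to stud. My first grip on its knob slipped off just short of home. I finished by pushing with closed fingertips, and that push briefly read about 65 N against the stop.
- **Level:** I used the 140 mm one and laid it across the middle of the plate, along the line from hook to foot. It touched down with a brief reading of about 37 N, then I let go of it.
- **Levelling foot:** I turned the knob about 1.25 rad clockwise. The bubble had been 7.2 mm towards the hook and settled within about 0.4 mm of the middle; both cameras agreed on this.
- **Final press:** both fingertips rest on the level's two lands. One short step while finding the force read about 20 N. The last scene-camera check put the bubble about 0.2 mm from the middle. The top camera could not confirm it because the gripper blocked its view.
- **Bystanders:** the arm was not moved near the jigger, tumbler or can, but I took no final picture of them.

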